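Clamp a pine slat with the fold-out crank

TASK

Lay the pale pine slat flat in the open mouth of the blue bench clamp, lengthwise between the two jaws and about centred on them. Swing the crank's folded orange handle up until it stands fully upright before you turn the crank, then crank clockwise (seen from above) until the slat is gripped between the jaws with the red sprung pad pressed in more than half of its travel. Let go with the handle still standing up, and leave the other slats, the tools and the other things where they are.

Things in the scene. Friction and masses are not known exactly. Their poses are not given: they have to be found in the camera images.
- pine_slat: The pale pine slat to be clamped, 180 long x 30 wide x 24 thick mm, 70 g, lying flat, one end (+x) rounded, loose. Origin: centre of its underside; x along its length, z up. It lies beside two slats of the same shape, one dark brown and one blue; which lies where changes.
- clamp: Blue bench clamp, fixed. Origin: base plate's underside centre; y runs from gearbox to fixed jaw, z up. Plate 120 (x) x 300 (y) x 20 mm; the slat lies on it along x. Fixed jaw 110 wide, face at y = +120; moving jaw opposite; both tops 53 mm up. Mouth between pad and fixed jaw 82 to 90 mm at start. Gearbox 90 x 90 at y = -80, top 60 mm up, crank on it.
- mouth (a point): Point on the base plate's top near the middle of the open mouth: clamp x = 0, y = +75 mm, z = 20 mm; axes as the clamp's. The slat's centre belongs about here before closing.
- pad_face (a point): Centre of the red pad's front face, which looks to clamp +y; the pad is 80 mm wide and 27 mm high. At crank 0 it is at clamp y = +30 mm.
- crank_axis (a point): Point on the vertical axis of the crank, fixed to the clamp, 98 mm above the bench (height of the handle's fold pivot).
- crank_pivot (a point): Fold pivot of the handle at the tip of the steel crank arm, 75 mm from the crank axis, 98 mm above the bench. Turns with the crank; its x axis points outward along the arm, y is the fold axis, z up. The arm under the folded handle is 20 mm wide, its top 84 mm above the bench.
- handle_end (a point): Free end of the orange handle, on its centreline, 88 mm from the fold pivot; its x axis points back to the pivot. Handle: a round orange sleeve, 22 mm diameter, 14 to 88 mm from the pivot, spinning freely about its own length. Folded, it lies level over the crank arm, its free end 13 mm beyond the crank axis.
- handle (a joint): Fold angle of the handle: 0 folded flat over the arm (pointing inward to the axis), 1.571 standing upright (a firm stop). Starts between 0 and 0.25. Stays where it is left (friction about 0.12 N m).
- crank (a joint): Crank angle, grows clockwise seen from above, 0 to 7.6 rad. At 0 the arm points along clamp +x; starts between 0 and 0.7. The moving jaw advances 10 mm per rad towards the fixed jaw. Stays where it is left (friction about 0.35 N m, which also holds the clamp shut).
- pad (a joint): How far the red sprung pad is pressed back into its jaw: 0 (out) to 0.010 m (fully in); spring 2.2 N/mm. It moves only when the slat is squeezed; the slat is met at a crank angle of about 6.0 rad, and each further rad presses it 10 mm.
- dark_slat: Dark brown slat, same shape as the pine one; leave it. Origin: centre of its underside.
- blue_slat: Blue painted slat, same shape as the pine one; leave it. Origin: centre of its underside.
- hammer: Hammer with a wooden handle, 280 mm long, lying at the far side; leave it.
- glue: White glue bottle with orange cap, 60 mm across, 170 mm high, at the far side; leave it standing. Origin: centre of its underside.
- screws: Glass jar, 70 mm across, 80 mm high, at the far side; leave it standing. Origin: centre of its underside.
- sanding_disc: Dark red sanding disc, 170 mm across, 8 mm thick, lying on the right; leave it.
- wrench: Steel wrench, 180 mm long, lying on the right; leave it.
- offcut: Plywood offcut, 90 x 70 x 30 mm, lying on the right near the robot; leave it.
There are look-alikes about, which are no part of the job. Leave any pink or turquoise look-alike of the pine_slat alone.

How it is judged:
On the way, in this order (a step that is already met when the one before it is completed fails the run):
1. the handle stands upright (fold angle over 1.4 rad) while the red pad is not yet pressed (value of joint handle above 1.4 rad and value of joint pad below 0.001 m), for 0.1 s.
2. the slat is clamped, with the pad pressed in more than 4.5 mm (value of joint pad above 0.0045 m and contact force between pine_slat and clamp above 3 N and y of pine_slat in the frame of clamp above 0.098 m), for 0.1 s.
At the end, for the whole second after the job is handed in: Slat flat on the base plate (tilt < 0.12 rad, 6 mm), its centre 98 to 112 mm along clamp y and within 35 mm in x, within 0.1 rad of clamp x; pad pressed in over 4.5 mm and bearing on the slat with over 5 N; handle upright (over 1.3 rad); all at rest (value of joint pad above 0.0045 m and contact force between pine_slat and pad above 5 N and y of pine_slat in the frame of clamp between 0.098 and 0.112 m and x of pine_slat in the frame of clamp between -0.035 and 0.035 m and z of pine_slat in the frame of clamp between 0.015 and 0.026 m and angle between the x axis of pine_slat and the x axis of clamp, either way round below 0.1 rad and angle between pine_slat's own z axis and vertical below 0.12 rad and value of joint handle above 1.3 rad and linear speed of pine_slat below 0.02 m/s); the robot touches nothing.
It fails at once if the crank is turned (its pivot moved over 35 mm) while its handle is not unfolded (under 1.2 rad) (distance of crank_pivot from where it was at the start of the episode above 0.035 m and value of joint handle below 1.2 rad).
It fails at once if another slat, a tool or another thing is moved more than 30 mm (distance of any of dark_slat, blue_slat, hammer, glue, screws, sanding_disc, wrench, offcut from where it was at the start of the episode above 0.03 m).
It also fails if it takes over 64 s, if anything falls off the work surface, if the arm or the gripper's body presses on something with over 40 N, if the wrist force passes 120 N, or if a joint passes its speed limit or range.

ROBOT

A 7-joint arm with a two-finger parallel gripper is mounted at the origin on the work surface. World frame = base frame: x ahead of the robot, y to its left, z up, the work surface at z = 0. Lengths are in m, angles in rad, forces in N, time in s.
With the tool pointing down it reaches from about 0.35 to 0.9 m from the base axis. Payload 8.1 kg.
Tool frame: the origin (TCP) lies between the finger pads; the fingertips stand 25 mm ahead of it and the grasp point (between the pads) lies 6 mm ahead of it; z points along the fingers, y is the direction in which the jaws open and shut (so a half turn about z gives the same grasp; the last joint's range is limited). The gripper opens to 92 mm and grips with 3 to 60 N. Pads are 19 mm wide; open, the fingers measure 130 mm over their backs; the gripper's body (75 mm by 190 mm) begins 47 mm behind the grasp point.
Start: joints at [1.171, 0.434, 0.025, 1.573, -0.012, 1.134, -0.075], TCP at [0.183, -0.598, 0.252] pointing down, gripper open.
Joint ranges: [-2.62, 2.62], [-0.44, 2.09], [-1.27, 1.32], [0.08, 2.57], [-1.32, 4.46], [0.12, 2], [-2.74, 2.74]. Speed limits (rad/s): [2.22, 2.22, 3.01, 3.01, 3.14, 3.14, 3.14].

INTERFACE

Orientations are given as a rotation vector (axis times angle).
In Python, from cell import * gives the robot as it stands.
- The arm moves only by the shell command python3 -m jog 'ROWS' [FORCE]. ROWS is JSON, one flat list of numbers, 5 for each row, row after row: the finger opening in mm, from 0 to 91.8, then the shift along the tool's x, y, z in units of 40 mm (1.0 is 40 mm), then the turn about the tool's z in units of 6 degrees (1.0 is 6 degrees). A call has 1 to 20 rows; each row shifts and turns the pose as measured when the row begins, along the tool's axes as they then stand; what a row does not reach is not made up. A row lasts 1/12 s, in which the tool goes at most 41.7 mm and 7.16 degrees, less where a joint would pass 70% of its speed; a pose out of reach is approached as far as the arm can. A call is refused whole if a number of a shift passes 1 or a number of a turn 1, either way. A call with a gripper value outside its range is refused whole. The fingers move at their own pace and stop on an object; FORCE is the grip in N (left out, the last holds). Time passes only in rows, so rows that do not move let the fingers close. It gives the time, the measured TCP pose, the force and the opening at its end, in the units of the state.
- observe(): the state, without advancing time (a new reading comes with each control period).
- get_image(name): name is "side" or "top" or "wrist"; returns the picture (400x640x3 uint8, red, green, blue); there is no depth.
- camera_params(name): a dict with "intrinsics" (3x3 intrinsics, pixels), "dist_coeffs" ([k1, k2, p1, p2, k3] as OpenCV has them; the pictures are not rectified), "xyz" and "orientation" of the camera in the world. Camera axes: x right, y down, z forward; pixel columns grow to the right and rows downward; lengths in m; the calibration is good to about 2 mm. A picture is of the moment at which its call begins: read the wrist's pose just before it. camera_params takes no time and is no camera call; for the wrist camera it gives the pose at the moment of the call.
- sign_off(): hands the job in, once; it reports no verdict.
The state is a dict: "clock": time; "joints": joint angles; "dq": joint speeds; "joint_efforts": joint torques, N m; "position": TCP position; "ee_rot": TCP orientation; "force": force on the tool from outside, world axes, zero at the start; "ft_torque": the same for the moment, N m; "width": opening from 0.0 (shut) to 1.0 (fully open).
Only numpy, scipy, OpenCV 4.12 (cv2) and the standard library are available. Lean on these libraries where they do the work, as an engineer would, in place of code of your own. Each camera call takes 0.05 s, during which the arm holds its last target. There are 200 camera calls.

## Working session

There is one attempt and no reset: what is moved stays moved. The work goes in short steps, Python scripts to look and compute and a shell command to move; the robot and the scene stay as the last step left them, time stands still between calls to the robot, and variables do not carry over. Pictures are saved under pics/ and viewed, about 8 in all and at most 12, crops included, and the job is handed in when it is done.

```bash
mkdir -p pics; cat > h.py <<'E'
from cell import *
import numpy as np, cv2
from scipy.spatial.transform import Rotation as R
def snap(n,f):
    p=camera_params(n); im=get_image(n); cv2.imwrite('pics/'+f,im[:,:,::-1]); return im,p
def rot(o):
    o=np.array(o,float)
    return o if o.shape==(3,3) else (R.from_rotvec(o).as_matrix() if o.size==3 else R.from_quat(o).as_matrix())
def ray(p,uv):
    K=np.array(p['intrinsics'],float); d=np.array(p['dist_coeffs'],float)
    q=cv2.undistortPoints(np.array([[uv]],float),K,d)[0,0]
    return np.array(p['xyz']), rot(p['orientation'])@np.array([q[0],q[1],1])
def onz(p,uv,z):
    o,d=ray(p,uv); return o+d*(z-o[2])/d[2]
def proj(p,X):
    Rm=rot(p['orientation']); t=-Rm.T@np.array(p['xyz'])
    return cv2.projectPoints(np.array([X],float),cv2.Rodrigues(Rm.T)[0],t,np.array(p['intrinsics'],float),np.array(p['dist_coeffs'],float))[0][0,0]
def toolshift(dw):
    s=observe(); return rot(s['ee_rot']).T@np.array(dw)/0.04
E
python3 - <<'E'
from h import *
print(observe())
for n in('top','side'):
    im,p=snap(n,n+'0.png'); print(n,p)
E
```

```text
{'clock': 0.0, 'joints': array([ 1.17139249,  0.43524068,  0.02495437,  1.57409732, -0.0116491 ,
        1.13401442, -0.07510869]), 'dq': array([-1.02017915e-05,  7.96215009e-04,  4.49795566e-04,  1.35874047e-03,
        3.10302899e-04, -1.73052598e-03,  3.58264157e-04]), 'joint_efforts': array([-1.32216741e-03, -6.67876625e+01,  9.85247120e-01, -3.14469767e+01,
       -6.02540793e-02,  4.23989247e-02,  1.37798843e-04]), 'position': array([ 0.1826228 , -0.59722052,  0.25093364]), 'ee_rot': array([-3.10551812e+00, -4.64147297e-01,  5.20722042e-04]), 'force': array([-0.53982973,  0.20563235, -0.2737448 ]), 'ft_torque': array([-0.0289308 ,  0.04571589,  0.03709835]), 'width': 1.0014158736218186}
top {'intrinsics': array([[402.73184324,   0.        , 318.36207504],
       [  0.        , 402.73184324, 204.11359074],
       [  0.        ,   0.        ,   1.        ]]), 'dist_coeffs': array([-0.09094587,  0.        ,  0.        ,  0.        ,  0.        ]), 'xyz': array([ 0.29978956, -0.0223184 ,  1.19912321]), 'orientation': array([-2.10908789,  2.13194577, -0.16502865])}
side {'intrinsics': array([[485.93031231,   0.        , 319.87922975],
       [  0.        , 485.93031231, 198.30852463],
       [  0.        ,   0.        ,   1.        ]]), 'dist_coeffs': array([-0.13980015,  0.        ,  0.        ,  0.        ,  0.        ]), 'xyz': array([0.08533192, 1.08727639, 0.82153938]), 'orientation': array([-0.47578011,  2.55743926, -1.41742792])}
```

View pics/top0.png

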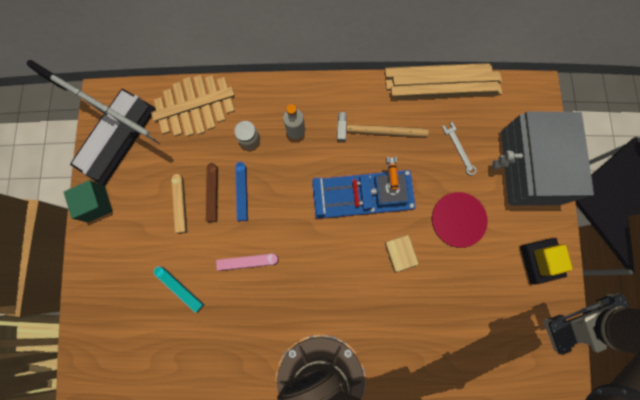

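View pics/side0.png

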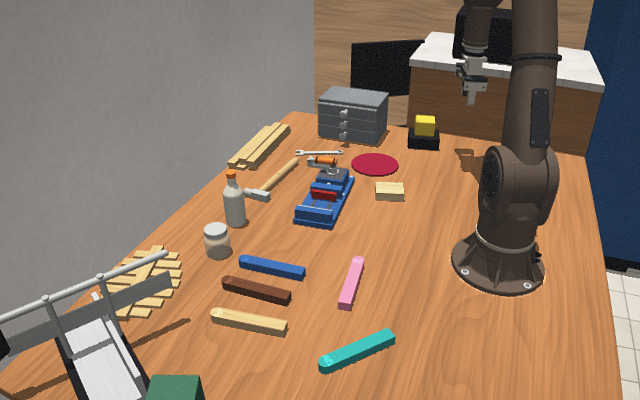

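Top view: the pine candidates are the slat at (179,203), the plank stack (443,80), the slatted pallet (194,105) and the offcut (402,253). Only (179,203) is a single pale slat with a rounded end, lying beside the dark slat (212,192) and the blue slat (241,192). Pink (246,262) and turquoise (178,289) are the decoys. The clamp is at (364,195), with its gearbox to the right (world -y) and the crank pivot at about (392,160). Next I'll measure and confirm in one enlarged crop.

```bash
python3 - <<'E'
from h import *
im=cv2.imread('pics/top0.png'); p=camera_params('top')
hsv=cv2.cvtColor(im,cv2.COLOR_BGR2HSV)
def blob(m,box):
    x0,y0,x1,y1=box; k=np.zeros(m.shape,np.uint8); k[y0:y1,x0:x1]=m[y0:y1,x0:x1]
    c=max(cv2.findContours(k,cv2.RETR_EXTERNAL,cv2.CHAIN_APPROX_NONE)[0],key=cv2.contourArea); return c
def rect(c,z):
    w=np.array([onz(p,q,z)[:2] for q in c[:,0].astype(float)],np.float32); return cv2.minAreaRect(w*1000), w
print(hsv[203,179],hsv[240,179],hsv[209,330],hsv[175,393])
pine=cv2.inRange(hsv,(10,60,150),(30,160,255)); c=blob(pine,(165,165,195,240)); print('pine',rect(c,.024)[0])
blue=cv2.inRange(hsv,(100,120,50),(125,255,255)); c=blob(blue,(305,160,420,225))
c2=cv2.convexHull(c); print('clamp hull',rect(c2,.03)[0]); print('bluslat',rect(blob(blue,(225,150,255,230)),.024)[0])
brown=cv2.inRange(hsv,(0,60,20),(15,255,110)); print('dark',rect(blob(brown,(200,155,222,230)),.024)[0])
og=cv2.inRange(hsv,(5,180,170),(18,255,255)); c=blob(og,(375,150,410,200)); print('handle',rect(c,.1)[0])
red=cv2.inRange(hsv,(172,120,80),(180,255,255))|cv2.inRange(hsv,(0,150,80),(4,255,255)); c=blob(red,(340,170,375,215)); print('pad',rect(c,.047)[0])
a=cv2.resize(im[145:250,155:255],None,fx=4,fy=4,interpolation=2); b=cv2.resize(im[145:250,310:420],None,fx=4,fy=4,interpolation=2)
cv2.imwrite('pics/crop.png',np.hstack([a[:, :380],b[:,:420]]))
E
```

```text
[ 18 128 204] [ 15 167 163] [106 177 140] [ 16 243 206]
pine ((518.88037109375, 428.208251953125), (184.8169708251953, 33.42137908935547), 7.3388495445251465)
clamp hull ((536.1126708984375, -132.4288330078125), (116.95350646972656, 291.44915771484375), 4.505524635314941)
bluslat ((551.2728271484375, 232.33314514160156), (175.3167724609375, 28.182950973510742), 3.1226377487182617)
dark ((549.0774536132812, 322.3127136230469), (182.21080017089844, 33.45729064941406), 1.9672189950942993)
handle ((572.31689453125, -212.43423461914062), (46.88969039916992, 15.744747161865234), 4.394354820251465)
pad ((535.8794555664062, -108.9947280883789), (77.8023452758789, 12.260659217834473), 4.385401725769043)
```

View pics/crop.png

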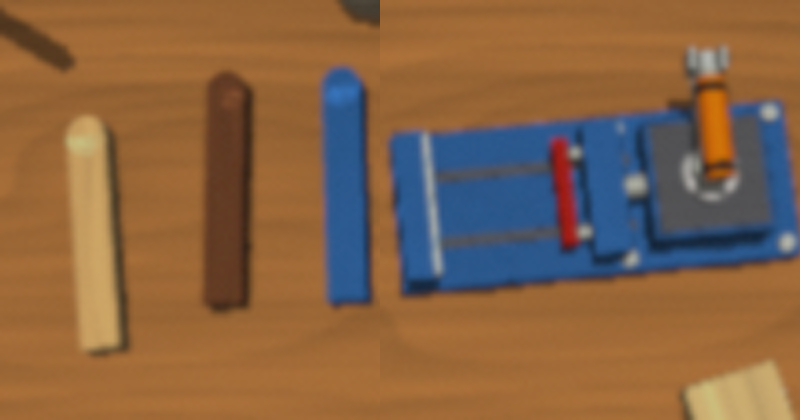

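The crop confirms the pine slat: pale wood, rounded end towards +x, third in the row of slats. It also shows the crank arm pointing roughly along +x, with the handle folded. I'll unfold the handle first, so I'm moving above the crank for a wrist view.

```bash
python3 -c "
from h import *
print(toolshift([.345,.39,.0]), R.from_rotvec(observe()['ee_rot']).as_matrix().round(3))"
```

```text
[ 1.10989033e+01 -6.80201400e+00  8.70199311e-03] [[ 0.956  0.292 -0.   ]
 [ 0.292 -0.956  0.001]
 [-0.    -0.001 -1.   ]]
```

```bash
python3 -m jog '[91.8,0.8,-0.49,0,0,91.8,0.8,-0.49,0,0,91.8,0.8,-0.49,0,0,91.8,0.8,-0.49,0,0,91.8,0.8,-0.49,0,0,91.8,0.8,-0.49,0,0,91.8,0.8,-0.49,0,0,91.8,0.8,-0.49,0,0,91.8,0.8,-0.49,0,0,91.8,0.8,-0.49,0,0,91.8,0.8,-0.49,0,0,91.8,0.8,-0.49,0,0,91.8,0.8,-0.49,0,0,91.8,0.8,-0.49,0,0,91.8,0,0,0,1,91.8,0,0,0,1,91.8,0,0,0,0.9,91.8,0,0,0,0]' 10
python3 - <<'E'
from h import *
s=observe();print(s['clock'],s['position'],s['ee_rot'],s['joints'])
im,p=snap('wrist','w1.png');print(p['xyz'],p['orientation'])
E
```

```text
clock: 1.6
position: [0.5428, -0.1823, 0.242]
ee_rot: [-3.133, 0.035, 0.018]
force: [-0.9, -0.4, 0.2]
width: 1.002
1.6 [ 0.54282024 -0.18228098  0.24203982] [-3.13295957  0.0350228   0.01834597] [ 0.31922282  0.37176522 -0.11571919  1.6976593   0.0407215   1.08792705
 -1.4012368 ]
[ 0.62013315 -0.18575338  0.37387552] [ 2.04294664 -2.08658477 -0.32377154]
```

View pics/w1.png

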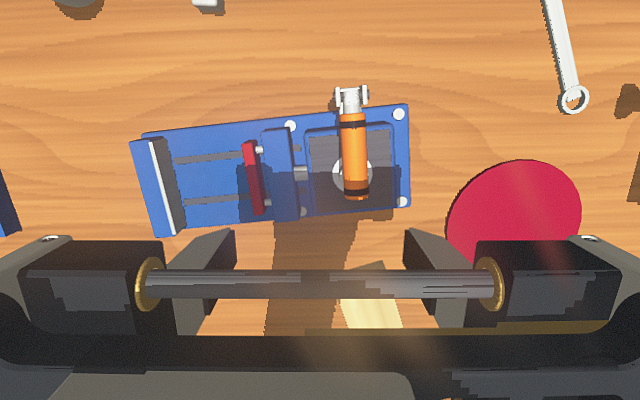

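Wrist view: handle from the pivot fork (351,97) to its free end (357,199), pad at (253,178), plate corners at (408,104), (410,207) and (155,237).

```bash
python3 - <<'E'
from h import *
p=camera_params('wrist'); im=cv2.imread('pics/w1.png'); hsv=cv2.cvtColor(im,cv2.COLOR_BGR2HSV)
og=cv2.inRange(hsv,(5,200,120),(18,255,255)); og[:, :330]=0; og[:,380:]=0; og[:105]=0;og[205:]=0
og=cv2.morphologyEx(og,cv2.MORPH_CLOSE,np.ones((13,5),np.uint8))
c=max(cv2.findContours(og,0,1)[0],key=cv2.contourArea); r=cv2.minAreaRect(c); print(r)
b=cv2.boxPoints(r); b=b[np.argsort(b[:,1])]; top=b[:2].mean(0); bot=b[2:].mean(0); print(top,bot)
for z in(.098,.11): print('outer',onz(p,top,z),'end',onz(p,bot,z))
print('pivot',onz(p,(351,96),.098))
C=[onz(p,q,.02) for q in((408,104),(410,207),(155,237))]; print('corners',np.array(C).round(4))
ax=(C[0]-C[1]); print('x dir deg',np.degrees(np.arctan2(ax[1],ax[0])),np.linalg.norm(ax)); ay=C[2]-C[1]; print('ydir',np.degrees(np.arctan2(-ay[0],ay[1])),np.linalg.norm(ay))
print('centre',(C[0]+C[2])/2)
red=cv2.inRange(hsv,(165,120,60),(180,255,255))|cv2.inRange(hsv,(0,150,60),(4,255,255)); red[:,:230]=0; red[:,275:]=0
c=max(cv2.findContours(red,0,1)[0],key=cv2.contourArea); print('pad',np.array([onz(p,q,.047) for q in cv2.boxPoints(cv2.minAreaRect(c))]).round(4))
print('scale top view handle check');pt=camera_params('top')
for X in ([.617,-.21,.098],[.54,-.215,.098]): print(proj(pt,X))
E
```

```text
((366.0, 169.5), (9.0, 0.0), -90.0)
[366. 165.] [366. 174.]
outer [ 0.56016498 -0.22345408  0.098     ] end [ 0.55196796 -0.22366885  0.098     ]
outer [ 0.56277159 -0.22179268  0.11      ] end [ 0.55493117 -0.2219981   0.11      ]
pivot [ 0.61897996 -0.20948102  0.098     ]
corners [[ 0.6095 -0.2777  0.02  ]
 [ 0.4918 -0.2877  0.02  ]
 [ 0.4567  0.0232  0.02  ]]
x dir deg 4.82234482858544 0.11813513027618551
ydir 6.440262703517956 0.31282900565811156
centre [ 0.53313006 -0.12728113  0.02      ]
pad [[ 0.5746 -0.101   0.047 ]
 [ 0.5762 -0.1121  0.047 ]
 [ 0.4967 -0.1191  0.047 ]
 [ 0.4948 -0.1073  0.047 ]]
scale top view handle check
[391.7638339  160.78591202]
[394.73171091 187.32476123]
```

```bash
python3 - <<'E'
from h import *
p=camera_params('wrist')
for z in(.098,.11): print('end',onz(p,(357,198),z),'outer',onz(p,(350,113),z))
s=observe();print(s['position']);print(toolshift(np.array([.549,-.2140,.160])-s['position']))
E
python3 -m jog '[60,0,0,0,-0.9,60,0,0,0,0]'; python3 -c "
from h import *
s=observe();print(toolshift(np.array([.549,-.2140,.108])-s['position']),s['ee_rot'])"
```

```text
end [ 0.52952762 -0.21604424  0.098     ] outer [ 0.60519491 -0.20879372  0.098     ]
end [ 0.53346705 -0.21470519  0.11      ] outer [ 0.60584258 -0.20777008  0.11      ]
[ 0.54277989 -0.18222956  0.24200596]
[0.19298086 0.80872524 2.04128985]
clock: 1.82
position: [0.5423, -0.1824, 0.2416]
ee_rot: [-3.13, -0.136, 0.019]
force: [-0.7, -0.7, -1.1]
width: 0.9
[0.13938523 0.83286926 3.33009704] [-3.12963102 -0.13627334  0.01947971]
```

```bash
python3 -m jog '[60,0.03,0.28,0.5,0,60,0.03,0.28,0.5,0,60,0.03,0.28,0.5,0,60,0.03,0,0.6,0,60,0,0,0.6,0,60,0,0,0.6,0,60,0,0,0,0,60,0,0,0,0]' 15
python3 - <<'E'
from h import *
s=observe();print(s['clock'],s['position'],s['ee_rot'],s['force'])
im,p=snap('wrist','w2.png')
E
```

```text
clock: 2.48
position: [0.5483, -0.2202, 0.1062]
ee_rot: [-3.132, -0.13, 0.013]
force: [0.4, 0.3, 0.2]
width: 0.652
2.4833 [ 0.54828816 -0.22020661  0.10618934] [-3.13172975 -0.1303034   0.01294634] [0.39654922 0.29166578 0.17326845]
```

View pics/w2.png

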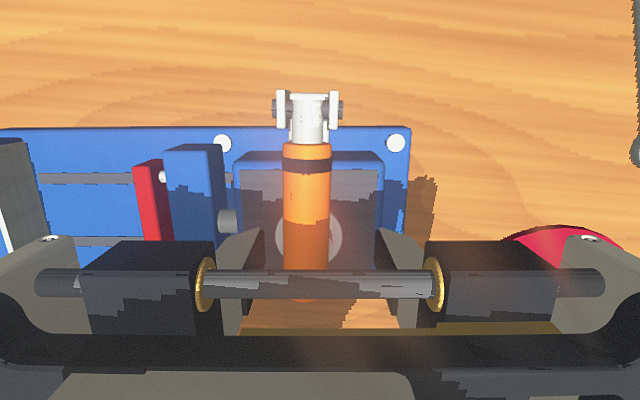

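Handle (308,225) lies between the fingers, square to them and about 6 mm to the left. I'll shift and grip it.

```bash
python3 -m jog '[60,0,-0.15,0,0,18,0,0,0,0,18,0,0,0,0,18,0,0,0,0,18,0,0,0,0,18,0,0,0,0,18,0,0,0,0,18,0,0,0,0]' 15; python3 - <<'E'
from h import *
s=observe();print(s['position'],s['ee_rot'],s['force'])
P=np.array([.619,-.2095,.098]); yaw=np.radians(4.2); u=np.array([np.cos(yaw),np.sin(yaw),0])
g=s['position']+.006*rot(s['ee_rot'])[:,2]; r=(P-g)@u; h=g[2]-.098; print('r,h',r,h)
M=rot(s['ee_rot'])
rr=np.hypot(r,h);a0=np.arctan2(h,r)
prev=g
for a in np.linspace(a0,1.6,13)[1:]:
    q=P-rr*np.cos(a)*u+np.array([0,0,rr*np.sin(a)]); print((M.T@(q-prev)/.04).round(2)); prev=q
E
```

```text
clock: 3.2
position: [0.551, -0.2137, 0.1134]
ee_rot: [-3.134, -0.131, -0.001]
force: [-0.8, 0.9, -0.8]
width: 0.234
[ 0.55101869 -0.21372127  0.11344906] [-3.13438927e+00 -1.31422622e-01 -1.34051774e-03] [-0.79516127  0.93076472 -0.83440598]
r,h 0.06810194276698962 0.009449123678919633
[ 0.04  0.02 -0.21]
[ 0.07 -0.   -0.2 ]
[ 0.09  0.   -0.19]
[ 0.11  0.   -0.18]
[ 0.13  0.   -0.16]
[ 0.15  0.   -0.14]
[ 0.17  0.   -0.12]
[ 0.18  0.   -0.1 ]
[ 0.19  0.   -0.08]
[ 0.2   0.   -0.06]
[ 0.21  0.   -0.03]
[ 0.21  0.   -0.01]
```

```bash
python3 -m jog '[18,0.04,0,-0.21,0,18,0.07,0,-0.2,0,18,0.09,0,-0.19,0,18,0.11,0,-0.18,0,18,0.13,0,-0.16,0,18,0.15,0,-0.14,0,18,0,0,0,0]'; python3 - <<'E'
from h import *
s=observe();
P=np.array([.619,-.2095,.098]); yaw=np.radians(4.2); u=np.array([np.cos(yaw),np.sin(yaw),0])
g=s['position']+.006*rot(s['ee_rot'])[:,2]; r=(P-g)@u; h=g[2]-.098; print('r,h',r,h,np.hypot(r,h),np.arctan2(h,r))
E
```

```text
clock: 3.78
position: [0.5728, -0.2124, 0.1597]
ee_rot: [-3.133, -0.128, 0.012]
force: [-1.2, 0.5, -0.1]
width: 0.229
r,h 0.04629688405331255 0.0556766991501359 0.07241060903832124 0.8771228493551199
```

```bash
python3 -m jog '[18,0.17,0,-0.12,0,18,0.18,0,-0.1,0,18,0.19,0,-0.08,0,18,0.2,0,-0.06,0,18,0.21,0,-0.03,0,18,0.21,0,-0.01,0,18,0.15,0,0,0,18,0,0,0,0]'; python3 - <<'E'
from h import *
s=observe();
P=np.array([.619,-.2095,.098]); yaw=np.radians(4.2); u=np.array([np.cos(yaw),np.sin(yaw),0])
g=s['position']+.006*rot(s['ee_rot'])[:,2]; r=(P-g)@u; h=g[2]-.098; print('r,h',r,h,np.hypot(r,h),np.arctan2(h,r),s['force'])
im,p=snap('wrist','w3.png'); a=im; b,_=snap('side','s3.png')
b=cv2.resize(b[130:240,280:390],None,fx=3,fy=3)
cv2.imwrite('pics/c3.png',b[:,:,::-1])
E
```

```text
clock: 4.45
position: [0.6261, -0.2085, 0.1788]
ee_rot: [-3.134, -0.128, 0.02]
force: [-1.1, -0.4, -0.0]
width: 0.228
r,h -0.0071091654014491384 0.0748037113364097 0.07514077097292834 1.665549339061824 [-1.14125125 -0.36931125 -0.01106284]
```

View pics/c3.png

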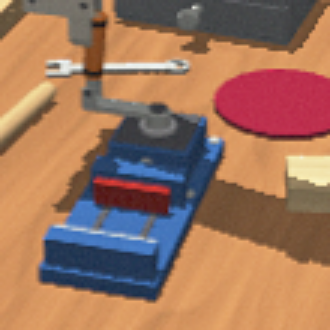

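The side crop shows the handle (95,60) standing up on the arm tip, held by the gripper. I'll nudge outward until I feel the stop.

```bash
python3 -m jog '[18,0.1,0,0,0,18,0,0,0,0]';python3 -m jog '[18,0.12,0,0,0,18,0,0,0,0]'
```

```text
clock: 4.72
position: [0.6295, -0.2084, 0.1787]
ee_rot: [-3.134, -0.127, 0.02]
force: [0.8, 0.1, 0.6]
width: 0.22
clock: 4.88
position: [0.6346, -0.2079, 0.1786]
ee_rot: [-3.134, -0.127, 0.019]
force: [1.5, -0.4, -0.9]
width: 0.205
```

The opening narrows as I push (the pads slide past the sleeve), so the handle is on its stop. Releasing it and going for the slat.

```bash
python3 -m jog '[91.8,-0.3,0,0,0,91.8,0,0,0,0,91.8,0,0,0,0,91.8,0,0,0,0,91.8,0,0,-0.8,0,91.8,0,0,-0.9,0,91.8,0,0,-0.9,0]'; python3 -m jog '[70,-0.1,-0.95,0,0,70,-0.1,-0.95,0,0,70,-0.1,-0.95,0,0,70,-0.1,-0.95,0,0,70,-0.1,-0.95,0,0,70,-0.1,-0.95,0,0,70,-0.1,-0.95,0,0,70,-0.1,-0.95,0,0,70,-0.1,-0.95,0,0,70,-0.1,-0.95,0,0,70,-0.1,-0.95,0,0,70,-0.1,-0.95,0,0,70,-0.1,-0.95,0,0,70,-0.1,-0.95,0,0,70,-0.1,-0.95,0,0,70,-0.1,-0.95,0,0,70,-0.1,-0.85,0,0,70,0,0,0,-0.4,70,0,0,0,0]'
python3 - <<'E'
from h import *
s=observe();print(s['position'],toolshift(np.array([.519,.428,.030])-s['position']))
im,p=snap('wrist','w4.png')
hsv=cv2.cvtColor(im,cv2.COLOR_RGB2HSV); m=cv2.inRange(hsv,(10,50,140),(30,150,255))
cs=cv2.findContours(m,0,1)[0]
for c in cs:
    if cv2.contourArea(c)>800:
        w=np.array([onz(p,q,.024)[:2] for q in c[:,0].astype(float)],np.float32)*1000; print(cv2.minAreaRect(c)[0],cv2.minAreaRect(w))
M=rot(s['ee_rot']);print('toolx yaw',np.degrees(np.arctan2(M[1,0],M[0,0])))
E
```

```text
clock: 5.47
position: [0.6237, -0.2077, 0.2773]
ee_rot: [-3.129, -0.129, 0.033]
force: [0.2, -0.3, 0.3]
width: 0.658
clock: 7.05
position: [0.5085, 0.461, 0.2939]
ee_rot: [-3.123, -0.188, -0.009]
force: [1.4, -1.0, 0.3]
width: 0.758
[0.50847193 0.46100175 0.2939408 ] [0.12107189 0.93613713 6.58782417]
(359.4792175292969, 313.0226135253906) ((288.2867126464844, 376.3722839355469), (104.09371185302734, 40.565223693847656), 51.4807243347168)
(271.5, 317.0) ((264.1925354003906, 508.8138427734375), (64.20437622070312, 146.5544891357422), 7.895242691040039)
(17.5, 138.0) ((483.0234375, 861.460693359375), (42.23097610473633, 240.24325561523438), 85.24396514892578)
(93.00001525878906, 76.00000762939453) ((576.8368530273438, 747.3151245117188), (115.0705337524414, 73.09181213378906), 58.73737335205078)
(356.5, 134.5) ((530.9564208984375, 414.23883056640625), (342.3063049316406, 806.8404541015625), 7.273228645324707)
toolx yaw 6.89393801043907
```

View pics/w4.png

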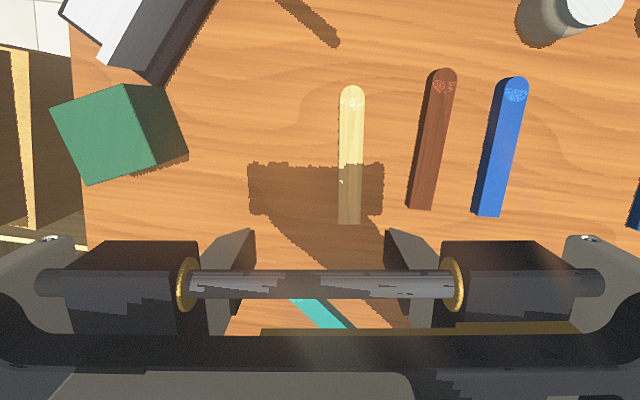

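Wrist view: pine slat from the rounded end (352,86) to the square end (349,224), with the dark (432,140) and blue (500,145) slats to the right.

```bash
python3 - <<'E'
from h import *
s=observe();p=camera_params('wrist')
a=onz(p,(352,86),.022);b=onz(p,(349,223),.022);print(a,b,np.linalg.norm(a-b),np.degrees(np.arctan2((a-b)[1],(a-b)[0])))
c=(a+b)/2;print(c,toolshift(np.r_[c[:2],.030]-s['position']))
E
```

```text
[0.60373943 0.43641416 0.022     ] [0.42732381 0.41431583 0.022     ] 0.17779428500028435 7.13984767218652
[0.51553162 0.42536499 0.022     ] [0.05652964 1.01807251 6.58204768]
```

```bash
python3 -m jog '[70,0.02,0.33,0.8,0,70,0.02,0.33,0.8,0,70,0.02,0.33,0.8,0,70,0,0,0.8,0,70,0,0,0.8,0,70,0,0,0.8,0,70,0,0,0.5,0,70,0,0,0,0]' 
python3 -c "
from h import *
s=observe();print(toolshift(np.array([.517,.426,.030])-s['position']))"
```

```text
clock: 7.77
position: [0.5234, 0.4192, 0.078]
ee_rot: [-3.119, -0.152, -0.023]
force: [-0.5, -0.9, 0.5]
width: 0.757
[-0.16172794 -0.16168017  1.20103079]
```

```bash
python3 -m jog '[70,-0.14,-0.16,0.3,-0.2,70,0,0,0.4,0,70,0,0,0.3,0,70,0,0,0.15,0,70,0,0,0,0]' 
python3 -m jog '[20,0,0,0,0,20,0,0,0,0,20,0,0,0,0,20,0,0,0,0,20,0,0,0,0,20,0,0,0,0,20,0,0,0,0]' 30
```

```text
clock: 8.18
position: [0.5205, 0.4263, 0.0335]
ee_rot: [-3.114, -0.18, -0.03]
force: [-0.2, 0.3, -0.4]
width: 0.763
clock: 8.77
position: [0.5223, 0.4285, 0.0382]
ee_rot: [-3.11, -0.18, -0.038]
force: [0.4, -0.3, 0.1]
width: 0.322
```

```bash
python3 -m jog '[20,0,0,-0.6,0,20,0,0,-0.9,0,20,0,0,-0.9,0,20,0,0,-0.6,0,20,0,0,0,0.3]' 30
python3 -c "
from h import *
s=observe();print(s['width'],toolshift(np.array([.536,-.060,.150])-s['position']),s['position'],s['ee_rot'])"
```

```text
clock: 9.18
position: [0.5178, 0.4235, 0.1601]
ee_rot: [-3.117, -0.132, -0.029]
force: [0.9, 0.5, -0.8]
width: 0.326
0.32641912197642287 [-0.57248229 12.08567405 -0.01612275] [0.51780029 0.4235221  0.16007833] [-3.11659094 -0.13218814 -0.02857724]
```

```bash
python3 -m jog '[20,-0.04,0.6,0,0,20,-0.04,0.9,0,0,20,-0.04,0.9,0,0,20,-0.04,0.9,0,0,20,-0.04,0.9,0,0,20,-0.04,0.9,0,0,20,-0.04,0.9,0,0,20,-0.04,0.9,0,0,20,-0.04,0.9,0,0,20,-0.04,0.9,0,0,20,-0.04,0.9,0,0,20,-0.04,0.9,0,0,20,-0.04,0.9,0,0,20,0,0,0,0,20,0,0,0,0]' 30
python3 - <<'E'
from h import *
s=observe();M=rot(s['ee_rot']);print(toolshift(np.array([.536,-.060,.060])-s['position']),np.degrees(np.arctan2(M[1,0],M[0,0])),M[:,2])
im,p=snap('wrist','w5.png')
E
```

```text
clock: 10.43
position: [0.5351, -0.0498, 0.1503]
ee_rot: [-3.109, -0.134, -0.04]
force: [0.7, 0.5, -1.1]
width: 0.321
[-0.05952477  0.32104572  2.24846779] 4.9005181265830675 [ 0.0245422   0.03057938 -0.999231  ]
```

View pics/w5.png

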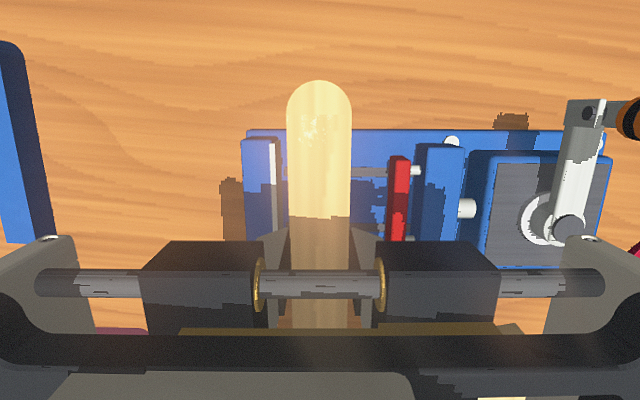

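Slat held square in the fingers; handle still upright on the arm at the right (pivot at (588,115)). The mouth runs from the fixed-jaw face at u≈275 to the pad at u≈390, with its edges parallel to the picture. Going down in two stages.

```bash
python3 -m jog '[20,-0.03,0.15,0.5,0,20,-0.03,0.15,0.5,0,20,0,0,0.3,0,20,0,0,0,0]' 30
python3 - <<'E'
from h import *
s=observe();M=rot(s['ee_rot']);print(toolshift(np.array([.536,-.060,.060])-s['position']),np.degrees(np.arctan2(M[1,0],M[0,0])))
p=camera_params('wrist')
im,p=snap('wrist','w6.png')
for X in ([.531,-.059,.053],[.527,-.0155,.053],[.574,-.012,.053],[.577,-.101,.047]): print(proj(p,X))
E
```

```text
clock: 10.82
position: [0.5366, -0.0573, 0.0979]
ee_rot: [-3.109, -0.14, -0.047]
force: [-1.2, 0.5, -1.0]
width: 0.324
[-0.05089404  0.09290398  0.94453188] 5.1270508592931945
[322.36597818 240.49054059]
[251.38955655 239.73565027]
[248.24481933 163.88744439]
[400.33554913 171.35458831]
```

View pics/w6.png

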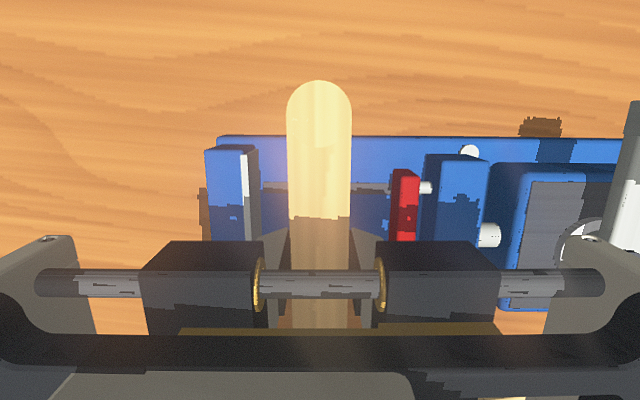

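Jaw face u≈250, pad u≈392, slat u≈320, so it is centred in the mouth. Lowering straight down.

```bash
python3 -m jog '[20,0,0.02,0.3,0,20,0,0.02,0.3,0,20,0,0,0.2,0,20,0,0,0.1,0,20,0,0,0.05,0]' 30
python3 -m jog '[20,0,0,0.06,0,20,0,0,0.03,0]' 30
```

```text
clock: 11.28
position: [0.541, -0.053, 0.0624]
ee_rot: [-3.107, -0.15, -0.056]
force: [-0.2, 0.6, -0.9]
width: 0.322
clock: 11.45
position: [0.5413, -0.0524, 0.0587]
ee_rot: [-3.107, -0.151, -0.056]
force: [-0.6, -0.3, -0.7]
width: 0.324
```

```bash
python3 -m jog '[20,-0.12,0.15,0.03,0.15,20,0,0,0.05,0,20,0,0,0,0]' 30
```

```text
clock: 11.7
position: [0.539, -0.0587, 0.0584]
ee_rot: [-3.108, -0.124, -0.063]
force: [0.2, 0.1, -0.8]
width: 0.318
```

```bash
python3 -m jog '[20,0,0,0.08,-0.15,20,0,0,0,0]' 30;python3 -m jog '[20,0,0,0.1,0,20,0,0,0,0]' 30
```

```text
clock: 11.87
position: [0.5398, -0.0593, 0.0577]
ee_rot: [-3.108, -0.148, -0.069]
force: [-0.4, 0.5, -0.2]
width: 0.324
clock: 12.03
position: [0.5409, -0.0599, 0.0561]
ee_rot: [-3.108, -0.147, -0.074]
force: [0.1, 0.2, -0.5]
width: 0.323
```

```bash
python3 -m jog '[20,-0.05,0,0.15,0,20,0,0,0.05,0]' 30;python3 -m jog '[38,0,0,0.02,0,38,0,0,0,0,38,0,0,0,0]' 30
```

```text
clock: 12.2
position: [0.5418, -0.0599, 0.0521]
ee_rot: [-3.109, -0.146, -0.085]
force: [-13.7, 1.9, 24.4]
width: 0.324
clock: 12.45
position: [0.5418, -0.0608, 0.0522]
ee_rot: [-3.11, -0.145, -0.088]
force: [-0.4, -0.4, 0.3]
width: 0.41
```

```bash
python3 -m jog '[38,0,0,-0.3,0,38,0,0,-0.5,0,38,0,0,-0.5,0,70,0,0,-0.9,0,91.8,0,0,-0.9,0,91.8,0,0,-0.9,0,91.8,0,0,-0.7,0,91.8,0,0,0,0]'
python3 - <<'E'
from h import *
s=observe();M=rot(s['ee_rot']);print('yaw',np.degrees(np.arctan2(M[1,0],M[0,0])),M[:,2])
im,p=snap('wrist','w7.png')
print(p['xyz'])
print('pivot top shift',toolshift(np.array([.619,-.2095,.235])-s['position']))
E
```

```text
clock: 13.12
position: [0.5287, -0.0687, 0.2432]
ee_rot: [-3.109, -0.142, -0.074]
force: [1.0, -0.0, -0.1]
width: 0.726
yaw 5.185047736340987 [ 0.04588437  0.03066924 -0.99847585]
[ 0.59800212 -0.06640125  0.37952373]
pivot top shift [1.91844277 3.71592841 0.19596118]
```

View pics/w7.png

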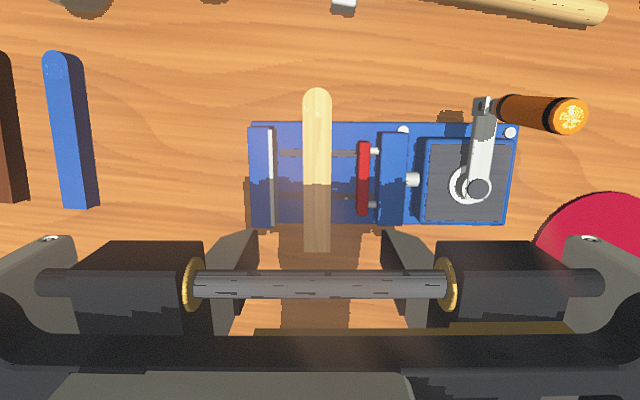

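The slat lies between the jaws from (317,88) to (316,252). The handle stands up, with its top at (570,116); the crank hub is at (478,188).

```bash
python3 - <<'E'
from h import *
s=observe();p=camera_params('wrist')
a=onz(p,(317,88),.044);b=onz(p,(316,252),.044);A=np.array([.5442,-.2147]);t=np.radians(4.6);cx=np.array([np.cos(t),np.sin(t)]);cy=np.array([-np.sin(t),np.cos(t)])
print(np.linalg.norm(a-b),np.degrees(np.arctan2((a-b)[1],(a-b)[0])))
m=((a+b)/2)[:2]-A; print('slat in clamp mm',1000*m@cx,1000*m@cy-80)
print('handle top',onz(p,(570,116),.186),'hub',onz(p,(478,188),.092),'fork',onz(p,(484,104),.098))
E
```

```text
0.17751865230360078 4.79423066716382
slat in clamp mm 2.588567107247732 74.436109262826
handle top [ 0.61064452 -0.2072511   0.186     ] hub [ 0.54587256 -0.20981711  0.092     ] fork [ 0.61905945 -0.19682784  0.098     ]
```

```bash
python3 -m jog '[80,0.45,0.85,0,0,80,0.45,0.85,0,0,80,0.45,0.85,0,0,80,0.45,0.85,0,0,80,0,0.2,0,0,80,0,0,0,0]'
python3 - <<'E'
from h import *
s=observe();M=rot(s['ee_rot']);print('yaw',np.degrees(np.arctan2(M[1,0],M[0,0])),M[:,2])
im,p=snap('wrist','w8.png')
print(toolshift(np.array([.617,-.208,.170])-s['position']))
E
```

```text
clock: 13.67
position: [0.6134, -0.2097, 0.2323]
ee_rot: [-3.108, -0.149, -0.059]
force: [-0.5, 0.6, -0.5]
width: 0.872
yaw 5.463240045272181 [ 0.03618047  0.03153231 -0.99884768]
[0.03497653 0.01083737 1.56102369]
```

View pics/w8.png

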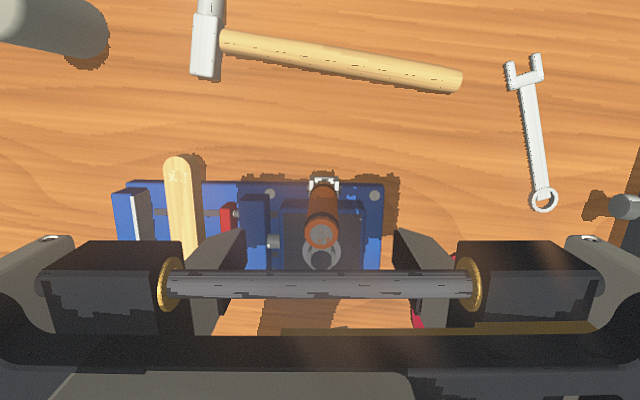

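```bash
python3 -c "
from h import *
p=camera_params('wrist');X=onz(p,(321,234),.186);s=observe();print(X,toolshift(np.r_[X[:2]+[.003,0],.168]-s['position']),onz(p,(321,258),.092),onz(p,(323,184),.1))"
python3 -m jog '[80,0,0,0.5,0,80,0,0,0.4,0,80,0,0,0,0]'
```

```text
[ 0.61132713 -0.20966356  0.186     ] [-0.02658662  0.06047215  1.59826686] [ 0.54974837 -0.21361534  0.092     ] [ 0.62319805 -0.2083147   0.1       ]
clock: 13.97
position: [0.6129, -0.2046, 0.1928]
ee_rot: [-3.105, -0.151, -0.054]
force: [-0.2, 0.5, -0.3]
width: 0.871
```

```bash
python3 -m jog '[60,0.05,0.08,0.35,0,40,0,0,0.3,0,30,0,0,0.1,0,18,0,0,0,0,18,0,0,0,0,18,0,0,0,0,18,0,0,0,0,18,0,0,0,0]' 30; python3 -m jog '[18,0.12,0,0,0,18,0.1,0,0,0,18,0,0,0,0]' 30
```

```text
clock: 14.63
position: [0.6149, -0.2024, 0.1633]
ee_rot: [-3.106, -0.16, -0.053]
force: [2.3, -11.4, -7.9]
width: 0.339
clock: 14.88
position: [0.6212, -0.2084, 0.1636]
ee_rot: [-3.113, -0.151, -0.048]
force: [1.1, 4.9, -1.3]
width: 0.231
```

Gripped at 21 mm, handle against its stop. Now I'll crank in arcs, checking the measured position after each one.

```bash
cat > arc.py <<'E'
from h import *
import sys
A=np.array([.546,-.214]);Rr=.0755
n=int(sys.argv[1]); st=np.radians(float(sys.argv[2]))
s=observe();M=rot(s['ee_rot']); g=s['position']+.006*M[:,2]
d=g[:2]-A; f=np.arctan2(d[1],d[0]); print('phi',np.degrees(f),'crank~',np.radians(4.6)-f,'r',np.hypot(*d),'F',s['force'].round(1),'tilt',M[:2,2].round(3))
prev=g.copy()
for k in range(1,n+1):
    q=np.r_[A+Rr*np.array([np.cos(f-k*st),np.sin(f-k*st)]),.160]; q[2]=prev[2]+(.160-prev[2])*.3
    print((M.T@(q-prev)/.04).round(2),end=' '); prev=q
E
python3 arc.py 7 12
```

```text
phi 4.346686481466929 crank~ 0.004421154938213781 r 0.07555572931825785 F [ 1.1  4.9 -1.3] tilt [0.029 0.026]
[-0.05  0.39 -0.03] [-0.13  0.37 -0.03] [-0.2   0.34 -0.02] [-0.27  0.29 -0.02] [-0.32  0.22 -0.02] [-0.36  0.15 -0.02] [-0.39  0.07 -0.02]
```

```bash
python3 -m jog '[18,-0.05,0.39,0,0,18,-0.13,0.37,0,0,18,-0.2,0.34,0,0,18,-0.27,0.29,0,0]' 35;  python3 arc.py 7 12
```

```text
clock: 15.22
position: [0.6092, -0.255, 0.1639]
ee_rot: [-3.102, -0.174, -0.07]
force: [12.7, 1.1, -9.1]
width: 0.237
phi -32.7386201035646 crank~ 0.6516818589585484 r 0.07548606395630565 F [12.7  1.1 -9.1] tilt [0.043 0.036]
[-0.28  0.28 -0.04] [-0.33  0.21 -0.03] [-0.37  0.14 -0.03] [-0.39  0.06 -0.03] [-0.39 -0.02 -0.02] [-0.38 -0.1  -0.02] [-0.35 -0.18 -0.01]
```

```bash
python3 -m jog '[18,-0.28,0.28,0,0,18,-0.33,0.21,0,0,18,-0.37,0.14,0,0,18,-0.39,0.06,0,0,18,-0.39,-0.02,0,0]' 35;  python3 arc.py 8 12
```

```text
clock: 15.63
position: [0.5535, -0.2892, 0.1642]
ee_rot: [-3.103, -0.187, -0.111]
force: [7.0, -1.3, -5.1]
width: 0.236
phi -83.9595914353528 crank~ 1.5456564547678773 r 0.07537517700921292 F [ 7.  -1.3 -5.1] tilt [0.069 0.035]
[-0.39 -0.04 -0.04] [-0.37 -0.13 -0.03] [-0.34 -0.2  -0.03] [-0.29 -0.27 -0.02] [-0.23 -0.32 -0.01] [-0.15 -0.36 -0.  ] [-0.08 -0.39  0.  ] [ 0.01 -0.39  0.01]
```

```bash
python3 -m jog '[18,-0.38,-0.05,0,0,18,-0.37,-0.13,0,0.1,18,-0.34,-0.2,0,0.1,18,-0.29,-0.27,0,0,18,-0.23,-0.32,0,0,18,-0.15,-0.36,0,0]' 35;  python3 arc.py 8 12
```

```text
clock: 16.13
position: [0.4827, -0.2503, 0.1644]
ee_rot: [-3.116, -0.15, -0.145]
force: [2.1, -6.6, -8.5]
width: 0.238
phi -150.06259160106111 crank~ 2.6993714531058446 r 0.07238847683284755 F [ 2.1 -6.6 -8.5] tilt [0.092 0.023]
[-0.19 -0.34 -0.03] [-0.04 -0.39 -0.01] [ 0.04 -0.39  0.  ] [ 0.12 -0.38  0.01] [ 0.19 -0.34  0.02] [ 0.26 -0.29  0.03] [ 0.32 -0.23  0.03] [ 0.36 -0.16  0.04]
```

```bash
python3 -m jog '[18,-0.2,-0.34,0,0,18,-0.06,-0.39,0,0,18,0.03,-0.39,0,0,18,0.12,-0.38,0,0,18,0.19,-0.34,0,0]' 35;  python3 arc.py 8 12
```

```text
clock: 16.55
position: [0.4806, -0.1799, 0.1649]
ee_rot: [-3.124, -0.145, -0.164]
force: [5.4, -8.8, -21.8]
width: 0.233
phi 152.16562429427228 crank~ -2.575506006695985 r 0.07330354331714217 F [  5.4  -8.8 -21.8] tilt [0.104 0.015]
[ 0.2  -0.34  0.01] [ 0.31 -0.25  0.03] [ 0.35 -0.18  0.03] [ 0.38 -0.1   0.04] [ 0.39 -0.02  0.04] [0.39 0.06 0.04] [0.37 0.14 0.04] [0.33 0.22 0.03]
```

```bash
python3 -m jog '[18,0.2,-0.34,0.05,0,18,0.3,-0.25,0.05,0,18,0.35,-0.18,0.05,0,18,0.38,-0.1,0.05,0,18,0.39,-0.02,0.04,0]' 35;  python3 arc.py 8 12
```

```text
clock: 16.97
position: [0.5392, -0.1389, 0.1644]
ee_rot: [-3.13, -0.142, -0.156]
force: [-5.7, -2.3, -0.4]
width: 0.234
phi 94.74635401023687 crank~ -1.5733506861470272 r 0.07539789216876153 F [-5.7 -2.3 -0.4] tilt [0.099 0.009]
[0.39 0.04 0.03] [0.37 0.12 0.03] [0.34 0.2  0.03] [0.29 0.27 0.02] [0.23 0.32 0.02] [0.16 0.36 0.01] [0.08 0.39 0.01] [-0.    0.39 -0.  ]
```

```bash
python3 -m jog '[18,0.39,0.04,0.04,0,18,0.37,0.12,0.04,0,18,0.34,0.2,0.04,0,18,0.29,0.27,0.03,0,18,0.23,0.32,0.02,0]' 35;  python3 arc.py 8 10
```

```text
clock: 17.38
position: [0.6049, -0.1631, 0.1644]
ee_rot: [-3.123, -0.155, -0.138]
force: [-4.6, 5.4, -1.2]
width: 0.233
phi 40.645114066556935 crank~ -0.6291059197183411 r 0.07834433479695184 F [-4.6  5.4 -1.2] tilt [0.088 0.016]
[ 0.11  0.33 -0.  ] [ 0.11  0.31 -0.  ] [ 0.06  0.32 -0.  ] [ 0.    0.33 -0.01] [-0.06  0.32 -0.01] [-0.11  0.31 -0.01] [-0.16  0.28 -0.02] [-0.21  0.25 -0.02]
```

```bash
python3 -m jog '[18,0.11,0.33,0,0,18,0.11,0.31,0,0,18,0.06,0.32,0,0,18,0,0.33,0,0,18,-0.06,0.32,0,0]' 35;  python3 arc.py 5 6; python3 -c "
from h import *
im,p=snap('wrist','w9.png')"
```

```text
clock: 17.8
position: [0.6242, -0.2132, 0.1645]
ee_rot: [-3.105, -0.176, -0.14]
force: [4.8, 7.1, -2.7]
width: 0.235
phi 0.6994407253221824 crank~ 0.0680776020123298 r 0.078702560289352 F [ 4.8  7.1 -2.7] tilt [0.088 0.034]
[-0.11  0.19 -0.03] [-0.05  0.19 -0.02] [-0.07  0.18 -0.02] [-0.09  0.18 -0.02] [-0.11  0.17 -0.02]
```

View pics/w9.png

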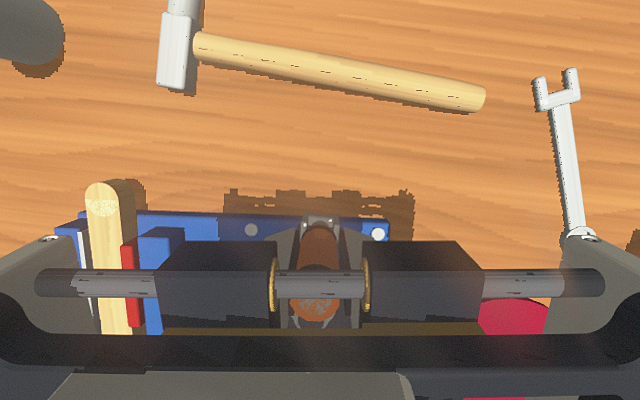

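The slat is between the pad (130,285) and the fixed jaw (75,260), handle upright in the grip. Crank is at about 6.35 rad; the last squeeze is next.

```bash
python3 -m jog '[18,-0.04,0.19,0,0,18,-0.05,0.19,0,0,18,-0.07,0.18,0,0,18,-0.09,0.18,0,0]' 35;  python3 arc.py 4 6
```

```text
clock: 18.18
position: [0.6208, -0.2366, 0.1645]
ee_rot: [-3.094, -0.187, -0.149]
force: [2.9, 6.7, -2.6]
width: 0.233
phi -16.53156339028506 crank~ 0.36881535725436987 r 0.07861000706249952 F [ 2.9  6.7 -2.6] tilt [0.094 0.044]
[-0.16  0.15 -0.03] [-0.1   0.17 -0.02] [-0.12  0.15 -0.02] [-0.14  0.14 -0.02]
```

```bash
python3 -m jog '[18,-0.06,0.17,0,0,18,-0.08,0.16,0,0,18,0,0,0,0]' 35;  python3 arc.py 1 6; python3 -m jog '[60,0,0,0,0,60,0,0,0,0,60,0,0,0,0,60,0,0,0,0]'; python3 -m jog '[70,0,0,-0.3,0,70,0,0,-0.6,0,70,0,0,-0.9,0,70,0,-0.9,-0.5,0,70,0,-0.9,0,0,70,0,-0.9,0,0,70,-0.6,-0.9,0,0,70,-0.6,0,0,0,70,-0.4,0,0,0,70,0,0,0,0]'
python3 - <<'E'
from h import *
im,p=snap('wrist','w10.png');b,_=snap('side','s10.png')
b=cv2.resize(b[130:240,280:390],None,fx=3.6,fy=3.6)
cv2.imwrite('pics/c10.png',np.hstack([cv2.resize(im,None,fx=.62,fy=.99)[:396],b])[:,:,::-1])
E
```

```text
clock: 18.43
position: [0.6179, -0.2448, 0.1646]
ee_rot: [-3.087, -0.196, -0.153]
force: [1.0, -2.9, -6.6]
width: 0.233
phi -22.827074944659213 crank~ 0.47869276197554483 r 0.0786208050400153 F [ 1.  -2.9 -6.6] tilt [0.095 0.05 ]
[-0.17  0.13 -0.03] clock: 18.77
position: [0.6186, -0.2438, 0.1659]
ee_rot: [-3.087, -0.196, -0.156]
force: [0.3, 0.1, -0.2]
width: 0.476
clock: 19.6
position: [0.5277, -0.1097, 0.2703]
ee_rot: [-3.091, -0.193, -0.174]
force: [-0.4, -0.3, 0.6]
width: 0.764
```

No pictures left to view, so I'm checking by numbers: the slat's centre and yaw, the handle's direction, and the pad.

```bash
python3 - <<'E'
from h import *
im=cv2.imread('pics/w10.png');p=camera_params('wrist');hsv=cv2.cvtColor(im,cv2.COLOR_BGR2HSV)
A=np.array([.546,-.214]);t=np.radians(4.6);B=np.array([[np.cos(t),np.sin(t)],[-np.sin(t),np.cos(t)]])
C=lambda X:(1000*B@(X[:2]-A)+[0,-80]).round(1)
print('expect: slat ctr',proj(p,np.r_[A+B.T@[0,.185],.044]),'pad',proj(p,np.r_[A+B.T@[0,.166],.047]),'pivot',proj(p,[A[0]+.075*np.cos(t-.47),A[1]+.075*np.sin(t-.47),.098]),'top',proj(p,[A[0]+.075*np.cos(t-.47),A[1]+.075*np.sin(t-.47),.186]))
def show(n,m,z):
    for c in cv2.findContours(m,0,2)[0]:
        if cv2.contourArea(c)>150:
            r=cv2.boundingRect(c);q=cv2.boxPoints(cv2.minAreaRect(c));print(n,r,cv2.contourArea(c),[C(onz(p,x,z)).tolist() for x in q])
show('red',(cv2.inRange(hsv,(165,120,60),(180,255,255))|cv2.inRange(hsv,(0,170,60),(3,255,255))),.047)
show('orange',cv2.inRange(hsv,(5,190,90),(17,255,255)),.15)
# row profiles across clamp y at two clamp x
for cx in(.03,.0,-.02):
    row=[]
    for y in range(80,140,2):
        u,v=proj(p,np.r_[A+B.T@[cx,(y+80)/1000],.048]).round().astype(int)
        h=hsv[v,u] if 0<=v<400 and 0<=u<640 else (0,0,0)
        row.append('%d:%d/%d/%d'%(y,*h))
    print(cx,' '.join(row))
E
```

```text
expect: slat ctr [256.76176787 180.36674957] pad [272.35254111 181.49587201] pivot [471.50164113 130.00960739] top [527.32705367 126.9406853 ]
red (496, 204, 119, 54) 3065.5 [[-30.6, -171.4], [7.2, -294.7], [-54.6, -322.5], [-94.4, -195.7]]
0.03 80:1/142/221 82:1/142/219 84:2/138/221 86:1/141/217 88:179/150/196 90:23/89/241 92:21/92/240 94:22/86/243 96:24/80/244 98:23/82/244 100:22/85/244 102:21/95/241 104:21/93/241 106:21/92/240 108:22/91/241 110:23/81/245 112:22/88/243 114:22/95/242 116:23/91/247 118:13/89/137 120:36/5/242 122:19/8/244 124:110/52/214 126:112/118/199 128:112/113/199 130:111/114/201 132:112/119/199 134:112/115/199 136:112/113/205 138:111/116/203
0.0 80:0/146/215 82:1/147/212 84:1/147/213 86:0/153/219 88:12/110/207 90:20/91/238 92:21/87/242 94:24/80/244 96:25/80/244 98:23/82/244 100:23/85/244 102:23/84/244 104:24/81/245 106:21/92/240 108:22/91/243 110:22/87/244 112:22/90/243 114:22/94/242 116:22/88/247 118:13/98/164 120:30/5/235 122:26/8/241 124:110/55/213 126:111/121/200 128:111/119/200 130:111/121/201 132:111/118/201 134:112/117/202 136:112/120/196 138:112/117/198
-0.02 80:178/106/139 82:2/104/132 84:1/111/133 86:2/111/135 88:4/97/132 90:15/86/157 92:14/91/160 94:15/98/161 96:15/97/160 98:14/94/157 100:14/92/163 102:16/96/167 104:16/101/169 106:15/101/157 108:15/96/160 110:15/100/160 112:15/98/159 114:16/102/162 116:16/99/163 118:11/64/116 120:20/22/140 122:18/41/149 124:109/83/207 126:111/120/204 128:112/116/197 130:110/121/192 132:111/116/194 134:110/121/194 136:111/112/196 138:112/111/195
```

```bash
python3 - <<'E'
from h import *
p=camera_params('wrist');s=observe();M=rot(s['ee_rot'])
Rel=M.T@rot(p['orientation']);tr=M.T@(np.array(p['xyz'])-s['position'])
M7=rot([-3.109,-.142,-.074]);p7=dict(p);p7['orientation']=M7@Rel;p7['xyz']=M7@tr+np.array([.5287,-.0687,.2432]);print(p7['xyz'])
A=np.array([.546,-.214]);t=np.radians(4.6);B=np.array([[np.cos(t),np.sin(t)],[-np.sin(t),np.cos(t)]])
for f,pp,a,b in(('w7',p7,0,50),('w10',p,44,94)):
    hsv=cv2.cvtColor(cv2.imread(f'pics/{f}.png'),cv2.COLOR_BGR2HSV)
    for cx in(.02,.0):
        print(f,cx,' '.join('%d:%d/%d/%d'%(y,*hsv[tuple(proj(pp,np.r_[A+B.T@[cx,(y+80)/1000],.05]).round().astype(int)[::-1])]) for y in range(a,b,2)))
hsv=cv2.cvtColor(cv2.imread('pics/w10.png'),cv2.COLOR_BGR2HSV)
m=cv2.inRange(hsv,(4,150,50),(17,255,255));m[:90]=0;m[170:]=0;m[:,:400]=0
for c in cv2.findContours(m,0,2)[0]:
    if cv2.contourArea(c)>100: print(cv2.boundingRect(c),cv2.contourArea(c),cv2.minAreaRect(c))
print(s['clock'],s['force'])
E
```

```text
[ 0.59790315 -0.06635069  0.3795725 ]
w7 0.02 0:109/151/213 2:108/153/214 4:108/145/218 6:109/148/217 8:111/124/134 10:119/66/85 12:121/62/87 14:109/145/202 16:109/148/212 18:113/109/162 20:1/180/225 22:0/167/225 24:1/173/223 26:0/170/222 28:1/171/229 30:0/161/179 32:4/121/99 34:110/128/188 36:109/135/206 38:110/132/205 40:110/129/206 42:110/131/205 44:111/127/203 46:111/127/207 48:111/124/207
w7 0.0 0:108/154/214 2:108/157/211 4:108/154/213 6:109/151/215 8:111/121/129 10:118/76/87 12:116/92/100 14:113/109/115 16:112/111/120 18:135/70/88 20:177/127/108 22:0/177/233 24:0/177/231 26:0/177/228 28:0/171/212 30:179/143/128 32:171/82/93 34:112/92/116 36:116/77/113 38:111/134/189 40:109/138/205 42:110/133/205 44:110/131/203 46:110/135/200 48:110/129/199
w10 0.02 44:110/124/204 46:171/40/90 48:111/119/205 50:111/122/207 52:112/113/203 54:112/109/202 56:113/105/202 58:113/106/202 60:112/106/198 62:114/101/204 64:113/99/204 66:113/96/199 68:115/97/203 70:114/93/203 72:114/98/203 74:114/93/198 76:5/84/119 78:1/139/216 80:1/139/219 82:1/143/217 84:1/141/219 86:0/146/219 88:179/150/199 90:23/91/241 92:21/87/242
w10 0.0 44:35/7/218 46:129/12/155 48:113/113/167 50:112/111/199 52:111/111/199 54:113/107/202 56:113/101/199 58:112/106/197 60:113/101/196 62:113/106/193 64:113/99/195 66:112/102/198 68:113/101/200 70:113/103/199 72:113/103/206 74:144/43/118 76:178/105/148 78:0/132/190 80:0/146/215 82:0/147/214 84:1/147/213 86:0/153/219 88:12/110/207 90:22/89/241 92:21/91/241
(476, 112, 43, 30) 804.0 ((497.0, 126.5), (29.0, 42.0), 90.0)
(514, 110, 35, 33) 800.5 ((530.0800170898438, 126.06002807617188), (31.400001525878906, 33.599998474121094), 36.869895935058594)
19.7 [ 1.2512551  -0.74970788  1.14242254]
```

The checks agree:
- The slat spans clamp y of about 89 to 118 mm, so its centre is at about 104 mm.
- The jaw-to-pad gap has closed from about 23 to 14 mm, so the pad is well past half its travel.
- The handle's end is at (530,126), against (527,127) expected for an upright handle.

Handing in.

```bash
python3 -c "
from cell import *
print(sign_off()); print(observe()['clock'])"
```

```text
the job is handed in; nothing more can be done
None
the job is handed in; nothing more can be done
```

The pine slat is clamped between the jaws with the crank handle still standing upright, and I handed the job in at about 20 s. I unfolded the handle to its stop, laid the slat in the mouth, cranked clockwise to about 6.76 rad, then let go and backed off.

**Last checks, by pixel measurement only:** I had used all 12 picture views, so I did not look at the final state.
- **Slat:** its centre is about 104 mm along clamp y. It lies flush with the fixed jaw and parallel to it.
- **Pad:** it is pressed in about 7.6 mm by the nominal crank geometry and about 9.5 mm by the jaw-to-pad gap. These disagree, but both are well over 4.5 mm.
- **Handle:** its end is within about 3 pixels of where an upright handle should show.
- **Gripper:** it is clear of everything, with only about 1–2 N of noise on the force reading.

**Not checked:** I did not re-measure the other slats, the tools or the other things at the end. I noticed no contact with any of them.

**During the job:**
- When I came back to the handle it leaned about 0.1 rad inward, so I pushed it back out before cranking.
- Setting the slat down pressed it briefly on the plate with about 28 N.
- The tool's tilt drifted to about 6 degrees while cranking, with no effect that I saw.

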